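# Snug a sample vial in the scanning stand

### The arm

A 6-joint arm with a two-finger parallel gripper is mounted at the origin on the work surface. World frame = base frame: x ahead of the robot, y to its left, z up, the work surface at z = 0. Lengths are in m, angles in degrees, forces in N, time in s.
With the tool pointing down it reaches from about 0.3 to 0.75 m from the base axis. Payload 8.5 kg.
Tool frame: the origin (TCP) lies at the very end of the fingers, on their centre line; the grasp point (between the pads) lies 19 mm behind it (env.grasp_offset is the distance from the TCP to the grasp point, in m); y points along the fingers, z is the direction in which the jaws open and shut, and the axes are right-handed (so a half turn about y gives the same grasp; the last joint's range is limited). The gripper opens to 85 mm and grips with 20 to 120 N. Pads are 22 mm wide; open, the fingers measure 114 mm over their backs; the gripper's body (76 mm by 85 mm) begins 54 mm behind the grasp point. The pads swing forward as they close: fully open they stand 13 mm farther back than shut.
Start: joints at [57.68, 21.807, 74.336, -0, 83.858, -12.336], TCP at [0.188, 0.517, 0.231] pointing down, gripper open.
Joint ranges: [-178.18, 178.18], [-50.72, 133.34], [12.68, 142.11], [-81.47, 261.47], [9.98, 163.14], [-165.26, 165.26]. Speed limits (degrees/s): [136.94, 136.94, 180, 180, 180, 180].

### API

Orientations are given as a 3x3 rotation matrix whose columns are the frame's x, y, z axes.
In Python, from rig import env gives the robot as it stands. The module is installed in compiled form; this text tells all that it offers.
- The arm moves only by the shell command python3 -m pendant 'ROWS' [FORCE]. ROWS is JSON, a list of rows, each a list of 3 entries, a list of its own where there are three numbers: the shift along the world's x, y, z as a fraction of full scale, then the turn about the world's z as a fraction of full scale, then the opening, from 0 (shut) to 1 (fully open). A call has 1 to 12 rows; each row shifts and turns the commanded pose from where the row before left it; what a row does not reach is not made up. Full scale, the value 1, is 30 mm for a shift and 5 degrees for a turn. A row lasts 1/12 s, in which the tool goes at most 41.7 mm and 7.16 degrees, less where a joint would pass 70% of its speed; a pose out of reach is approached as far as the arm can. A call with a number of a shift or a turn outside -1 to 1 is refused whole. A call with a gripper value outside its range is refused whole. The fingers move at their own pace and stop on an object; FORCE is the grip in N (left out, the last holds). Time passes only in rows, so rows that do not move let the fingers close. It gives the time, the measured TCP pose, the force and the opening at its end, in the units of the state.
- env.observe(): the state, without advancing time (a new reading comes with each control period).
- env.get_image(name): name is "side" or "top"; returns (picture, depth): 480x640x3 uint8, red, green, blue; 480x640 float32, m along the optical axis (not along the pixel's ray), 0 where there is no reading.
- env.camera_model(name): a dict with "camera_matrix" (3x3 intrinsics, pixels), "R" (3x3) and "t" (3): a world point X has camera coordinates R X + t. Camera axes: x right, y down, z forward; pixel columns grow to the right and rows downward; lengths in m; the calibration is good to about 2 mm. A picture is of the moment at which its call begins. camera_model takes no time and is no camera call.
- env.close_job(): hands the job in, once; it reports no verdict.
The state is a dict: "time_s": time; "q": joint angles; "qvel": joint speeds; "joint_efforts": joint torques, N m; "position": TCP position; "tool_rot": TCP orientation; "ft_force": force on the tool from outside, world axes, zero at the start; "wrist_torque": the same for the moment, N m; "grip_width": finger opening in m.
Only numpy, scipy, OpenCV 4.12 (cv2) and the standard library are available. Lean on these libraries where they do the work, as an engineer would, in place of code of your own. Each camera call takes 0.05 s, during which the arm holds its last target.

### The job

Lift the orange-capped glass vial out of the rack with a light grip (the thin glass must not be squeezed hard), stand it upright on the floor of the scanning stand's nest and let go of it. Then turn the stand's thumbscrew clockwise until it seats, back it off a quarter turn so the vial is free to be spun for its bar code, and finish while still gripping the thumbscrew at that setting so it cannot creep. Leave the other vials and everything else on the desk where they are.

Things in the scene. Friction and masses are not known exactly. Their poses are not given: they have to be found in the camera images.
- vial_mid (a point): Centre, half-way up, of the loose orange-capped amber glass vial: 84 mm high, body 26 mm in diameter up to 62 mm, cap 23 mm in diameter over the top 15 mm, about 60 g. z is its axis, up; its yaw does not matter. It starts in any of the rack's wells. Thin glass: use the lightest grip (20 to 30 N); over 90 N in total on the two sides cracks it.
- rack: Fixed red block, 58 (x) by 190 (y) by 28 mm high, with three wells 30 mm wide and 14 mm deep at y = -62, 0, +62 mm. Origin: centre of its underside, on the desk; z up. A vial in a well has its centre 56 mm above the desk; lift it 20 mm or more to clear. Grip it along the rack's x axis to keep the fingers off its neighbours, which are equally tall.
- vial_green_mid (a point): Centre of a like vial with a green cap, in another well of the rack; leave alone.
- vial_white_mid (a point): Centre of a like vial with a white cap, in another well of the rack; leave alone.
- stand: Fixed white scanning stand: base plate 90 (x) by 190 (y) by 12 mm high. Origin: centre of its underside, on the desk; z up, y from the thumbscrew to the nest. The thumbscrew's axis is at y = -50 mm; the nest, where the vial goes, is at y = +50 mm, between blue walls (top 28 mm above the desk) and an orange jaw that slides along y as the thumbscrew turns.
- nest_floor (a point): Point on the nest's floor, 12 mm above the desk; axes as the stand. Blue walls, 16 mm high over the floor, have inner faces at x = -16, x = +16 and y = +13.5 mm from here. The jaw's face is at y = -13.5 mm when the screw is seated and 2 mm farther back per rad short of it (17 to 19 mm at the start: aim at y = -2 mm). A vial standing here has its centre 42 mm above this point.
- thumbscrew_grip (a point): Grip point on the thumbscrew's vertical axis, 63 mm above the desk. The grip is an upright black bar, one end red, 36 mm long, 13 mm thick, from 41 to 73 mm above the desk, on a disc 38 mm wide over a grey housing 60 mm wide with tick marks every 45 degrees. x runs along the bar to its red end and turns with it; z up. Pinch across the thickness (y). Its height stays the same.
- thumbscrew (a joint): Angle of the thumbscrew, rad; grows clockwise seen from above (jaw closes). It seats on a hard stop at 3.142; a quarter turn back from there is 1.571. The red end points along the stand's +x at 0, along -x at the seat, and along -y (away from the nest) a quarter turn back from the seat. Starts between 0.6 and 1.3. Light friction (0.05 N m) keeps it where it is left.
Things that resemble listed ones, but are neither listed nor needed, are in the scene too. Leave any brown or purple look-alike of the stand alone.

How it is judged:
By the outcome, as a careful person would: the job done as asked, in the order asked, and still so for the second after the job is handed in, while the arm keeps its last pose, push and grip.
It also fails if it takes over 59 s, if anything falls off the work surface, if the arm or the gripper's body presses on something with over 40 N, if the wrist force passes 120 N, or if a joint passes its speed limit or range.

## Working session

There is one attempt and no reset: what is moved stays moved. The work goes in short steps, Python scripts to look and compute and a shell command to move; the robot and the scene stay as the last step left them, time stands still between calls to the robot, and variables do not carry over. Pictures are saved under pics/ and viewed, and the job is handed in when it is done.

```bash
mkdir -p pics
python3 - <<'E'
from rig import env
import cv2,numpy as np
s=env.observe()
for k,v in s.items(): print(k,np.round(v,3).tolist())
print(env.grasp_offset)
for n in("side","top"):
    p,d=env.get_image(n); cv2.imwrite(f"pics/{n}0.png",p[:,:,::-1]); np.save(f"pics/{n}0d.npy",d)
    m=env.camera_model(n); print(n,{k:np.round(v,3).tolist() for k,v in m.items()})
E
```

```text
time_s 0.0
q [57.682, 21.842, 74.386, 0.0, 83.859, -12.336]
qvel [0.034, 0.007, 0.036, -0.011, -0.022, 0.011]
joint_efforts [-0.001, -44.847, -23.128, -0.0, 0.005, -0.0]
position [0.188, 0.517, 0.231]
tool_rot [[0.94, -0.001, 0.342], [-0.342, -0.001, 0.94], [-0.0, -1.0, -0.001]]
ft_force [0.186, 0.368, 0.279]
wrist_torque [-0.098, 0.031, -0.031]
grip_width 0.085
0.0187
side {'camera_matrix': [[489.917, 0.0, 318.087], [0.0, 489.917, 243.479], [0.0, 0.0, 1.0]], 'R': [[0.999, -0.038, 0.011], [-0.023, -0.789, -0.614], [0.032, 0.613, -0.789]], 't': [-0.482, 0.059, 0.775]}
top {'camera_matrix': [[444.13, 0.0, 317.167], [0.0, 444.13, 237.524], [0.0, 0.0, 1.0]], 'R': [[0.012, -1.0, -0.029], [-0.989, -0.007, -0.15], [0.15, 0.031, -0.988]], 't': [0.044, 0.476, 0.752]}
```

View pics/top0.png

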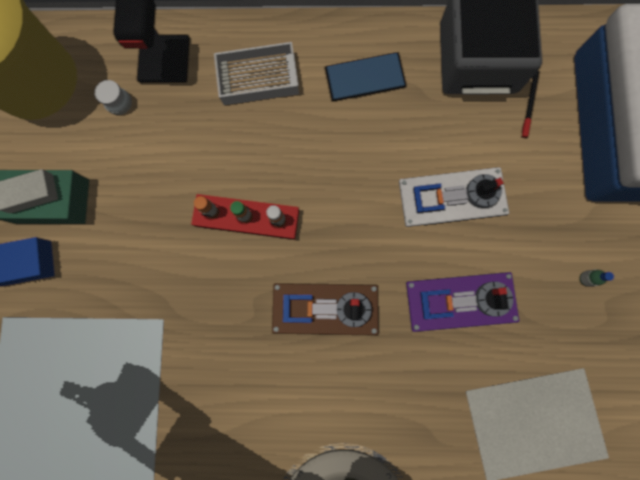

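View pics/side0.png

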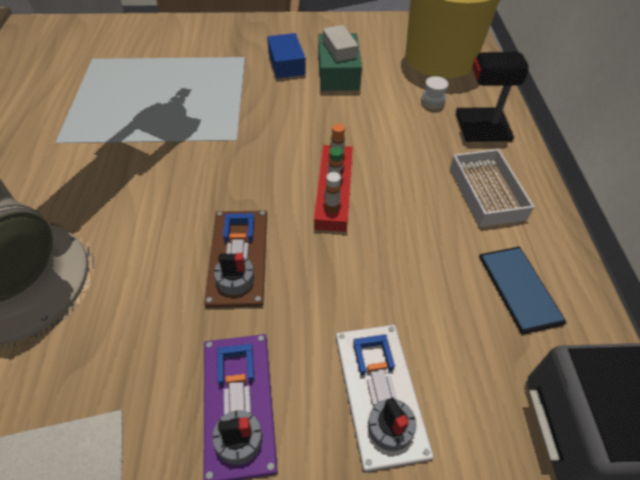

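Top view: the rack has an orange cap at (201,204), green at (239,208) and white at (275,213). Other bottles, not in the rack, are at (112,95) and (597,278). The stands are white (455,197), brown (325,309) and purple (463,301). I choose the orange cap at (201,204) and the white stand, and check both in a crop.

```bash
cat > h.py <<'E'
import numpy as np,cv2
from rig import env
M={n:env.camera_model(n) for n in("side","top")}
def ray(n,u,v):
    m=M[n];R=np.array(m["R"]);t=np.array(m["t"]);K=np.array(m["camera_matrix"])
    return -R.T@t, R.T@np.linalg.inv(K)@np.array([u,v,1.])
def onz(n,u,v,z):
    c,d=ray(n,u,v); return c+d*(z-c[2])/d[2]
def proj(n,X):
    m=M[n];p=np.array(m["camera_matrix"])@(np.array(m["R"])@np.array(X)+np.array(m["t"]));return p[:2]/p[2]
def tri(u1,u2):
    c1,d1=ray("top",*u1);c2,d2=ray("side",*u2)
    a=np.linalg.lstsq(np.c_[d1,-d2],c2-c1,rcond=None)[0]
    p,q=c1+a[0]*d1,c2+a[1]*d2;return (p+q)/2,np.linalg.norm(p-q)
def comps(img,lo,hi,roi,minA=6):
    x0,y0,x1,y1=roi;h=cv2.cvtColor(img[y0:y1,x0:x1],cv2.COLOR_BGR2HSV)
    m=cv2.inRange(h,np.array(lo),np.array(hi));n,l,s,c=cv2.connectedComponentsWithStats(m)
    return sorted([(int(s[i,4]),np.round(c[i]+[x0,y0],1).tolist(),(s[i,:4]+[x0,y0,0,0]).tolist()) for i in range(1,n) if s[i,4]>=minA],reverse=True)
E
python3 - <<'E'
from h import *
T=cv2.imread("pics/top0.png");S=cv2.imread("pics/side0.png")
a=cv2.resize(T[160:240,390:520],None,fx=4,fy=4,interpolation=cv2.INTER_CUBIC)
b=cv2.resize(T[185:245,180:310],None,fx=4,fy=4,interpolation=cv2.INTER_CUBIC)
cv2.imwrite("pics/c1.png",np.vstack([a,b]))
a=cv2.resize(S[320:470,330:440],None,fx=3.5,fy=3.5,interpolation=cv2.INTER_CUBIC)
b=cv2.resize(S[110:260,290:400],None,fx=3.5,fy=3.5,interpolation=cv2.INTER_CUBIC)
cv2.imwrite("pics/c2.png",np.hstack([a,b]))
og=([5,150,90],[16,255,255])
print("orange top",comps(T,*og,(180,160,520,240)))
print("orange side",comps(S,*og,(300,100,440,470)))
bl=([100,120,60],[120,255,255])
print("blue",comps(T,*bl,(400,160,460,230)),comps(S,*bl,(335,325,410,400)))
E
```

```text
orange top [(170, [200.3, 202.2], [194, 195, 14, 17]), (42, [439.3, 196.2], [437, 190, 5, 13]), (8, [237.0, 199.9], [235, 199, 6, 3])]
orange side [(118, [337.8, 129.5], [332, 124, 12, 13]), (86, [377.0, 366.2], [368, 363, 19, 8]), (12, [328.8, 158.2], [328, 153, 2, 10]), (6, [352.0, 149.5], [352, 147, 1, 6]), (6, [349.0, 191.5], [349, 189, 1, 6]), (6, [339.7, 187.5], [339, 186, 2, 4])]
blue [(263, [425.1, 198.4], [414, 185, 30, 27])] [(505, [372.1, 349.0], [355, 336, 39, 38])]
```

View pics/c1.png

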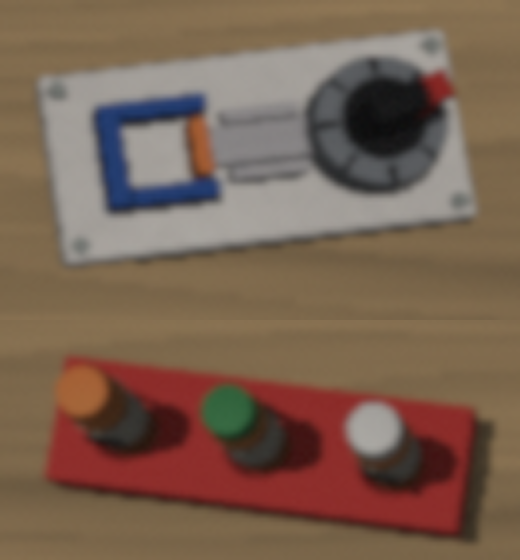

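View pics/c2.png

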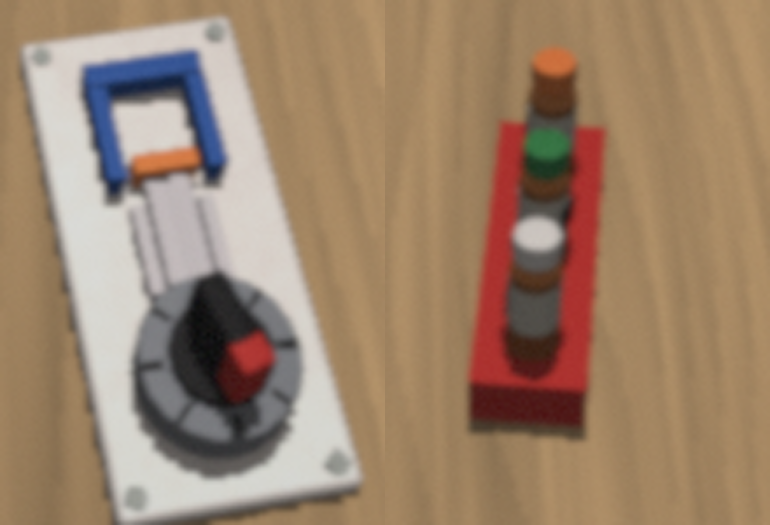

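The crops confirm both choices. Next I measure positions.

Run:
```python
from h import *
T=cv2.imread("pics/top0.png");S=cv2.imread("pics/side0.png")
# stand from screws
scr=[(404.2,183),(497.7,171.2),(504.7,210.2),(410.2,221.2)]
scs=[(330+41/3.5,320+56/3.5),(330+215/3.5,320+33/3.5),(330+337/3.5,320+463/3.5),(330+135/3.5,320+498/3.5)]
for n,q in(("top",scr),("side",scs)):
    P=np.array([onz(n,u,v,.012) for u,v in q]);print(n,P[:,:2].round(4).tolist(),P.mean(0).round(4),"sides",[round(float(np.linalg.norm(P[i]-P[i-1])),4) for i in range(4)])
    if n=="top": e=(P[0]+P[3]-P[1]-P[2])
    else: e=(P[0]+P[1]-P[2]-P[3])
    print(" stand +y dir deg",np.degrees(np.arctan2(e[1],e[0])))
# rack
for n,I,roi in(("top",T,(180,185,310,250)),("side",S,(300,100,370,240))):
    x0,y0,x1,y1=roi;h=cv2.cvtColor(I[y0:y1,x0:x1],cv2.COLOR_BGR2HSV)
    m=cv2.inRange(h,np.array([0,170,125]),np.array([4,255,255]))|cv2.inRange(h,np.array([175,170,125]),np.array([180,255,255]))
    hull=cv2.convexHull(np.vstack(cv2.findContours(m,0,2)[0]))[:,0]+[x0,y0]
    W=np.array([onz(n,u,v,.028)[:2] for u,v in hull],np.float32)
    r=cv2.minAreaRect(W);print(n,"rack",r)
    print(cv2.boxPoints(r).round(3).tolist())
# caps
lohi={"orange":([5,150,60],[16,255,255]),"green":([50,100,60],[80,255,255])}
print("orange cap by z: top blob",[onz("top",200.3,202.2,z).round(4).tolist() for z in(.098,.09)], "side top disc",onz("side",290+554/3.5,110+63/3.5,.098).round(4))
print("top disc", onz("top",180+84/4,185+(390-320)/4,.098).round(4))
print(tri((180+84/4,185+(390-320)/4),(290+554/3.5,110+63/3.5)))
print("white", tri((180+374/4,185+(430-320)/4),(290+538/3.5,110+235/3.5)), "green",tri((180+229/4,185+(412-320)/4),(290+547/3.5,110+147/3.5)))
```

```text
top [[0.5826, -0.1114], [0.6056, -0.2839], [0.532, -0.2929], [0.5106, -0.1211]] [ 0.5577 -0.2023  0.012 ] sides [0.0727, 0.174, 0.0742, 0.1732]
 stand +y dir deg 97.36568092198429
side [[0.5121, -0.1197], [0.5854, -0.1114], [0.6068, -0.2831], [0.5335, -0.2923]] [ 0.5594 -0.2016  0.012 ] sides [0.1739, 0.0738, 0.173, 0.0738]
 stand +y dir deg 97.0816179780394
top rack ((0.5163465738296509, 0.18095862865447998), (0.18585540354251862, 0.05507044866681099), 82.91218566894531)
[[0.4779999852180481, 0.09200000017881393], [0.5320000052452087, 0.08500000089406967], [0.5550000071525574, 0.27000001072883606], [0.5, 0.2770000100135803]]
side rack ((0.5177750587463379, 0.18012697994709015), (0.18708573281764984, 0.05446668341755867), 82.83143615722656)
[[0.4790000021457672, 0.09099999815225601], [0.5329999923706055, 0.08399999886751175], [0.5559999942779541, 0.27000001072883606], [0.5019999742507935, 0.2759999930858612]]
orange cap by z: top blob [[0.5243, 0.2419, 0.098], [0.5262, 0.2444, 0.09]] side top disc [0.7205 0.2353 0.098 ]
top disc [0.5238 0.2407 0.098 ]
(array([0.61279609, 0.21481491, 0.11982926]), np.float64(0.189658565445023))
white (array([0.5905029 , 0.09883244, 0.11673896]), np.float64(0.17477076228499955)) green (array([0.60146591, 0.15658539, 0.11761374]), np.float64(0.18331733250424842))
```

```bash
python3 - <<'E'
from h import *
T=cv2.imread("pics/top0.png");S=cv2.imread("pics/side0.png")
for nm,t,s in(("orange",(84,390),(554,63)),("green",(229,412),(547,147)),("white",(374,430),(538,235))):
    print(nm,tri((180+t[0]/4,185+(t[1]-320)/4),(290+(s[0]-385)/3.5,110+s[1]/3.5)), onz("side",290+(s[0]-385)/3.5,110+s[1]/3.5,.098))
rd=([0,130,90],[6,255,255])
print(comps(T,*rd,(475,165,515,215)),comps(S,*rd,(375,400,425,450)))
c=np.array([.5648,-.2516])
p=np.array([onz("top",390+437/4,160+87/4,.065),onz("side",330+250/3.5,320+354/3.5,.073)])
for x in p: d=x[:2]-c; print(x, np.linalg.norm(d),"yaw",np.degrees(np.arctan2(d[1],d[0])))
E
python3 - <<'E'
from h import *
# housing/projection check
for n in("top","side"):
    print(n,"grip",proj(n,[.5648,-.2516,.073]).round(1),"nest",proj(n,[.5523,-.1524,.012]).round(1), "jaw")
T=onz("top",439.3,196.2,.025);S=onz("side",377,366.2,.026);print(T,S)
E
```

```text
orange (array([0.52527747, 0.24139329, 0.09650738]), np.float64(0.0021638068214090552)) [0.52616742 0.2400102  0.098     ]
green (array([0.51736018, 0.18057434, 0.09473928]), np.float64(0.0037035918405617678)) [0.51883825 0.17761315 0.098     ]
white (array([0.50959752, 0.11948091, 0.09595054]), np.float64(0.0033664447118290503)) [0.51106659 0.11797834 0.098     ]
[(31, [499.2, 181.5], [496, 179, 7, 7])] [(115, [401.5, 420.9], [395, 415, 13, 13])]
[ 0.57046487 -0.26533702  0.065     ] 0.014859222881854857 yaw -67.58974317552683
[ 0.56947741 -0.2631725   0.073     ] 0.012482021602257311 yaw -67.99226971037558
top grip [493.  183.7] nest [426.9 199. ] jaw
side grip [396.1 411.4] nest [371.8 356.2] jaw
[ 0.55447203 -0.17206147  0.025     ] [ 0.55577336 -0.17364099  0.026     ]
```

```bash
python3 -m pendant '[[[0.7,-0.57,-0.1],-0.96,1],[[0.7,-0.57,-0.1],-0.96,1],[[0.7,-0.57,-0.1],-0.96,1],[[0.7,-0.57,-0.1],-0.96,1],[[0.7,-0.57,-0.1],-0.96,1],[[0.7,-0.57,-0.1],-0.96,1],[[0.7,-0.57,-0.1],-0.96,1],[[0.7,-0.57,-0.1],-0.96,1],[[0.7,-0.57,-0.1],-0.96,1],[[0.7,-0.57,-0.1],-0.96,1],[[0.7,-0.57,-0.1],-0.96,1],[[0,0,0],0,1]]' 25
```

```text
time_s: 1.1
position: [0.4218, 0.3261, 0.1973]
tool_rot: [[0.288, -0.001, 0.957], [-0.957, -0.001, 0.288], [0.001, -1.0, -0.001]]
ft_force: [0.3, 0.4, 0.3]
grip_width: 0.0857
```

```bash
cat >> h.py <<'E'
def st(tx=None,ty=None,tz=None,yaw=None):
    s=env.observe();p=np.array(s["position"]);R=np.array(s["tool_rot"]);y=np.degrees(np.arctan2(R[1,2],R[0,2]))
    print("t",s["time_s"],"p",p.round(4),"yaw",round(y,2),"F",np.round(s["ft_force"],1),"M",np.round(s["wrist_torque"],2),"w",round(s["grip_width"],4),"tilt",np.round(R[:,1],3))
    if tx is not None: print("need rows-units", ((np.array([tx,ty,tz])-p)/.03).round(3), round(((yaw-y+180)%360-180)/5,3))
E
python3 -m pendant '[[[0.69,-0.567,-0.1],-0.955,1],[[0.69,-0.567,-0.1],-0.955,1],[[0.69,-0.567,-0.1],-0.955,1],[[0.69,-0.567,-0.1],-0.955,1],[[0.69,-0.567,-0.1],-0.955,1],[[0,0,0],0,1],[[0,0,0],0,1],[[0,0,0],0,1]]'
python3 -c "
from h import *
st(.525,.241,.041,-7.1)
for n in('side','top'): cv2.imwrite(f'pics/{n}1.png',env.get_image(n)[0][:,:,::-1])
cv2.imwrite('pics/m1.png',np.hstack([cv2.imread('pics/top1.png')[100:400,100:500],cv2.imread('pics/side1.png')[0:300,200:600]]))"
```

```text
time_s: 1.77
position: [0.5218, 0.2442, 0.1831]
tool_rot: [[-0.114, -0.001, 0.993], [-0.993, 0.0, -0.114], [-0.0, -1.0, -0.001]]
ft_force: [0.1, -0.5, -1.2]
grip_width: 0.0854
t 1.7667 p [0.5218 0.2442 0.1831] yaw -6.56 F [ 0.1 -0.5 -1.2] M [0.07 0.01 0.  ] w 0.0854 tilt [-0.001  0.    -1.   ]
need rows-units [ 0.108 -0.108 -4.738] -0.108
```

View pics/m1.png

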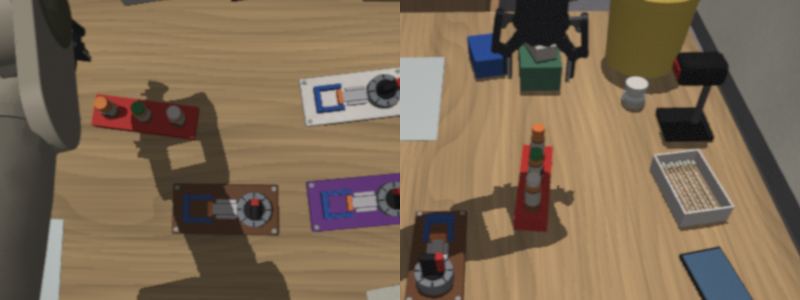

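Both pictures: the open gripper straddles the column of the orange vial (side 540,130). Top still shows the cap at (100,103). I correct xy and descend.

```bash
python3 -m pendant '[[[0.108,-0.108,-0.5],-0.108,1],[[0,0,-0.7],0,1],[[0,0,-0.7],0,1],[[0,0,0],0,1],[[0,0,0],0,1],[[0,0,0],0,1]]'
python3 -c "
from h import *
st(.525,.241,.041,-7.1)
for n in('side','top'): cv2.imwrite(f'pics/{n}2.png',env.get_image(n)[0][:,:,::-1])
cv2.imwrite('pics/m2.png',cv2.resize(np.hstack([cv2.imread('pics/top2.png')[130:280,150:350],cv2.imread('pics/side2.png')[60:210,240:440]]),None,fx=2,fy=2))"
```

```text
time_s: 2.37
position: [0.526, 0.2411, 0.1277]
tool_rot: [[-0.124, 0.002, 0.992], [-0.992, 0.0, -0.124], [-0.001, -1.0, 0.002]]
ft_force: [0.5, -0.3, -0.1]
grip_width: 0.0851
t 2.3667 p [0.526  0.2411 0.1277] yaw -7.14 F [ 0.5 -0.3 -0.1] M [0.03 0.06 0.01] w 0.0851 tilt [ 0.002  0.    -1.   ]
need rows-units [-3.20e-02 -2.00e-03 -2.89e+00] 0.008
```

View pics/m2.png

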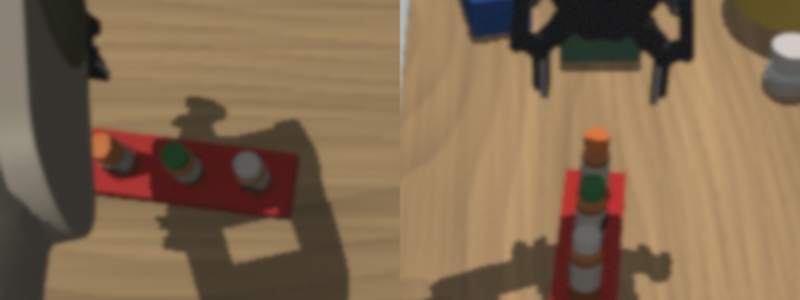

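Side view (crop): the finger tips at (543,95) and (655,100) centre on column 599, against the orange cap at 597. I continue down 86 mm.

```bash
python3 -m pendant '[[[0,0,-0.5],0,1],[[0,0,-0.5],0,1],[[0,0,-0.5],0,1],[[0,0,-0.5],0,1],[[0,0,-0.5],0,1],[[0,0,-0.37],0,1],[[0,0,0],0,1],[[0,0,0],0,1],[[0,0,0],0,1]]'
python3 -c "
from h import *
st(.525,.241,.041,-7.1)
cv2.imwrite('pics/m3.png',cv2.resize(env.get_image('side')[0][60:260,240:440,::-1],None,fx=3,fy=3))"
```

```text
time_s: 3.22
position: [0.5264, 0.2407, 0.0415]
tool_rot: [[-0.125, 0.002, 0.992], [-0.992, 0.0, -0.125], [-0.001, -1.0, 0.002]]
ft_force: [-0.0, 0.3, -0.2]
grip_width: 0.0852
t 3.2167 p [0.5264 0.2407 0.0415] yaw -7.19 F [-0.   0.3 -0.2] M [ 0.01 -0.01 -0.02] w 0.0852 tilt [ 0.002  0.    -1.   ]
need rows-units [-0.046  0.01  -0.017] 0.018
```

View pics/m3.png

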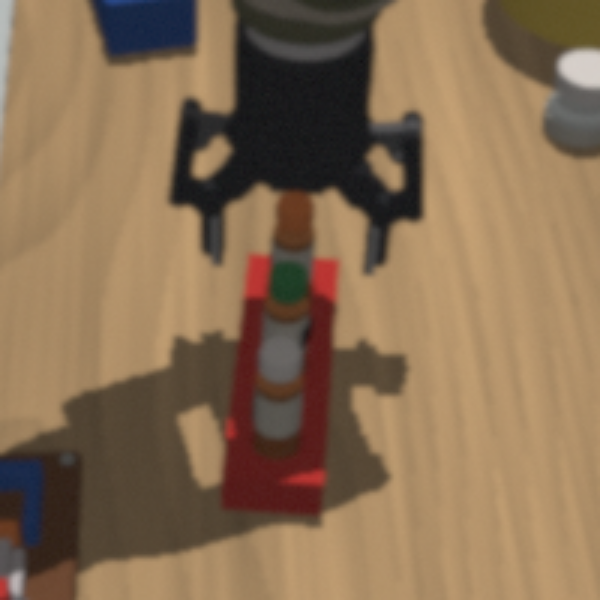

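Side view: the fingers at (213,240) and (375,245) stand each side of the orange vial (294,225), above the rack. I close at 25 N.

```bash
python3 -m pendant '[[[0,0,0],0,0.6],[[0,0,0],0,0.5],[[0,0,0],0,0.4],[[0,0,0],0,0.33],[[0,0,0],0,0.3],[[0,0,0],0,0.26],[[0,0,0],0,0.22],[[0,0,0],0,0.15],[[0,0,0],0,0.15],[[0,0,0],0,0.15],[[0,0,0],0,0.15],[[0,0,0],0,0.15]]' 25; python3 -c "
from h import *
st()"
```

```text
time_s: 4.27
position: [0.5257, 0.2405, 0.0404]
tool_rot: [[-0.125, 0.0, 0.992], [-0.992, 0.0, -0.125], [-0.0, -1.0, 0.0]]
ft_force: [-2.3, -0.5, 5.5]
grip_width: 0.0253
t 4.2667 p [0.5257 0.2405 0.0404] yaw -7.2 F [-2.3 -0.5  5.5] M [ 0.    0.38 -0.02] w 0.0253 tilt [ 0.  0. -1.]
```

```bash
python3 -m pendant '[[[0,0,0.2],0,0.15],[[0,0,0.3],0,0.15],[[0,0,0.4],0,0.15],[[0,0,0.5],0,0.15],[[0,0,0.5],0,0.15],[[0,0,0.5],0,0.15],[[0,0,0],0,0.15],[[0,0,0],0,0.15]]'; python3 -c "
from h import *
st(.5523,-.1524,.0575,7.2)
cv2.imwrite('pics/m4.png',cv2.resize(env.get_image('side')[0][40:260,240:440,::-1],None,fx=2.5,fy=2.5))"
```

```text
time_s: 4.93
position: [0.526, 0.2405, 0.1128]
tool_rot: [[-0.125, 0.002, 0.992], [-0.992, 0.0, -0.125], [-0.001, -1.0, 0.002]]
ft_force: [-0.2, -0.2, -0.3]
grip_width: 0.0254
t 4.9333 p [0.526  0.2405 0.1128] yaw -7.2 F [-0.2 -0.2 -0.3] M [ 0.   -0.01 -0.06] w 0.0254 tilt [ 0.002  0.    -1.   ]
need rows-units [  0.878 -13.098  -1.843] 2.88
```

View pics/m4.png

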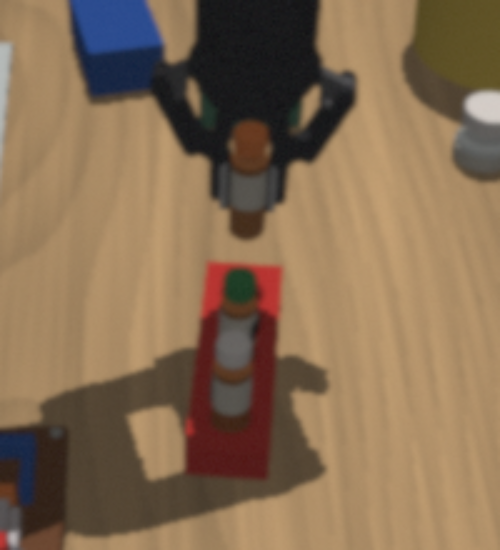

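Side view: the orange vial is held upright between the fingers at (250,180), and the other two are still in the rack. I raise it above the neighbours, then traverse.

```bash
python3 -m pendant '[[[0,0,0.7],0,0.15],[[0,0,0.7],0,0.15],[[0.06,-0.5,0.1],0.2,0.15],[[0.06,-0.9,0],0.2,0.15],[[0.06,-0.9,0],0.2,0.15],[[0.06,-0.9,0],0.2,0.15],[[0.06,-0.9,0],0.2,0.15],[[0.06,-0.9,0],0.2,0.15],[[0.06,-0.9,0],0.2,0.15],[[0.06,-0.9,0],0.2,0.15],[[0.06,-0.9,0],0.2,0.15],[[0.06,-0.9,0],0.2,0.15]]'
python3 -m pendant '[[[0.06,-0.9,0],0.2,0.15],[[0.06,-0.9,0],0.2,0.15],[[0.06,-0.9,0],0.2,0.15],[[0.06,-0.9,0],0.2,0.15],[[0.04,-0.5,0],0.08,0.15],[[0,-0.3,0],0,0.15],[[0,0,0],0,0.15],[[0,0,0],0,0.15],[[0,0,0],0,0.15],[[0,0,0],0,0.15]]'
python3 -c "
from h import *
st(.5526,-.1544,.0385,7.2)
for n in('side','top'): cv2.imwrite(f'pics/{n}5.png',env.get_image(n)[0][:,:,::-1])
cv2.imwrite('pics/m5.png',cv2.resize(np.hstack([cv2.imread('pics/top5.png')[120:270,350:550],cv2.imread('pics/side5.png')[230:430,280:480][25:175]]),None,fx=2,fy=2))"
```

```text
time_s: 5.98
position: [0.5432, -0.0188, 0.156]
tool_rot: [[0.05, -0.002, 0.999], [-0.999, 0.001, 0.05], [-0.001, -1.0, -0.002]]
ft_force: [0.3, -0.6, -0.0]
grip_width: 0.0252
time_s: 6.82
position: [0.5521, -0.1483, 0.1572]
tool_rot: [[0.127, -0.0, 0.992], [-0.992, 0.0, 0.127], [-0.0, -1.0, -0.0]]
ft_force: [0.2, 0.5, -0.4]
grip_width: 0.0249
t 6.8167 p [ 0.5521 -0.1483  0.1572] yaw 7.27 F [ 0.2  0.5 -0.4] M [ 0.02 -0.04 -0.07] w 0.0249 tilt [-0.  0. -1.]
need rows-units [ 0.018 -0.202 -3.956] -0.014
```

View pics/m5.png

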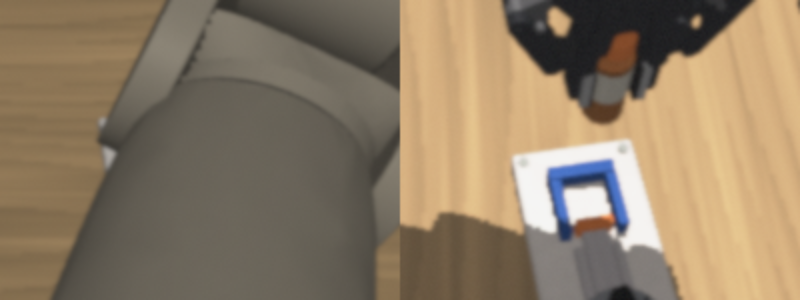

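Side view: vial held at (605,85), the nest below it at (588,195). I go down to just above the walls.

```bash
python3 -m pendant '[[[0.02,-0.2,-0.4],0,0.15],[[0,0,-0.5],0,0.15],[[0,0,-0.5],0,0.15],[[0,0,-0.5],0,0.15],[[0,0,-0.5],0,0.15],[[0,0,-0.4],0,0.15],[[0,0,-0.25],0,0.15],[[0,0,0],0,0.15],[[0,0,0],0,0.15],[[0,0,0],0,0.15]]'
python3 -c "
from h import *
st(.5526,-.1544,.0385,7.2)
for n in('side','top'): cv2.imwrite(f'pics/{n}6.png',env.get_image(n)[0][:,:,::-1])
cv2.imwrite('pics/m6.png',cv2.resize(cv2.imread('pics/side6.png')[270:420,320:440],None,fx=4,fy=4,interpolation=2))
print(proj('side',[.5523,-.1524,.012]),proj('side',[.5526,-.1544,.036]))"
```

```text
time_s: 7.75
position: [0.5531, -0.1555, 0.0666]
tool_rot: [[0.126, 0.001, 0.992], [-0.992, -0.001, 0.126], [0.001, -1.0, 0.001]]
ft_force: [0.0, -0.1, -0.2]
grip_width: 0.0254
t 7.75 p [ 0.5531 -0.1555  0.0666] yaw 7.21 F [ 0.  -0.1 -0.2] M [ 0.01 -0.04 -0.02] w 0.0254 tilt [ 0.001 -0.001 -1.   ]
need rows-units [-0.018  0.038 -0.935] -0.003
[371.80357968 356.19567458] [373.89014514 349.95696312]
```

View pics/m6.png

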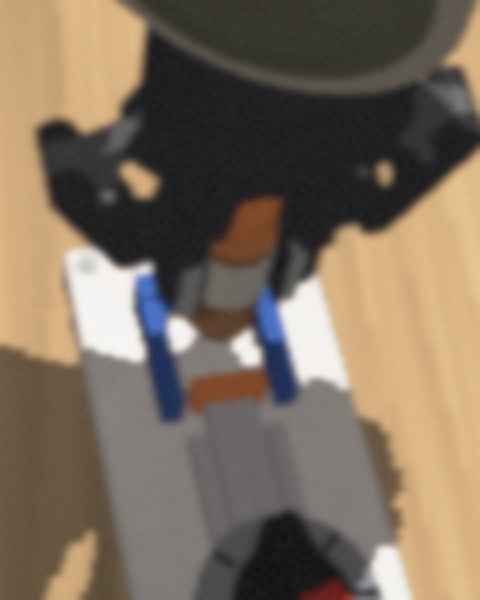

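```bash
python3 - <<'E'
from h import *
b=.0666-.0264
for dx in (0,):
  print("near bottom edge expected", proj('side',[.5531+.0016,-.1555-.0129,b]).round(1),"measured 375.5,354.5")
a=np.radians(7.2);X=np.array([np.cos(a),np.sin(a)]);Y=np.array([-np.sin(a),np.cos(a)])
n=np.array([.5523,-.1524])
for sx,sy in((-16,-13),(16,-13),(-16,13.5),(16,13.5)):
    p=n+X*sx*1e-3+Y*sy*1e-3; u=proj('side',[*p,.028]); print(sx,sy,u.round(1),"crop",((u-[320,270])*4).round(0))
E
python3 - <<'E'
import cv2
S=cv2.imread('pics/side0.png')
cv2.imwrite('pics/n0.png',cv2.resize(S[325:385,345:405],None,fx=9,fy=9,interpolation=2))
S=cv2.imread('pics/top0.png')
cv2.imwrite('pics/n1.png',cv2.resize(S[175:225,405:455],None,fx=10,fy=10,interpolation=2))
E
```

```text
near bottom edge expected [376.9 358.1] measured 375.5,354.5
-16 -13 [363.7 361.6] crop [175. 366.]
16 -13 [386.5 358.1] crop [266. 353.]
-16 13.5 [359.5 344. ] crop [158. 296.]
16 13.5 [381.8 340.7] crop [247. 283.]
```

View pics/n0.png

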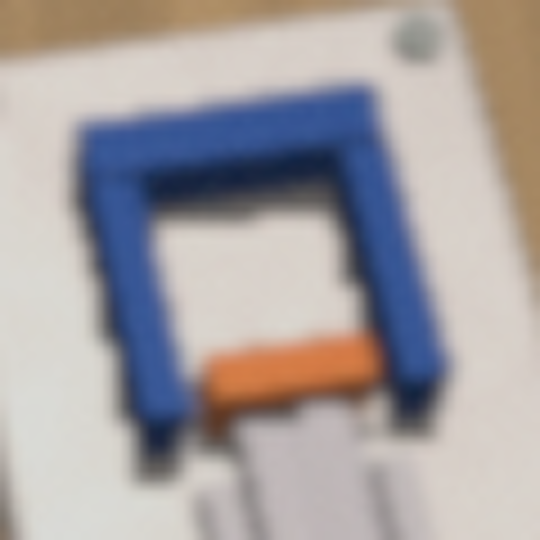

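View pics/n1.png

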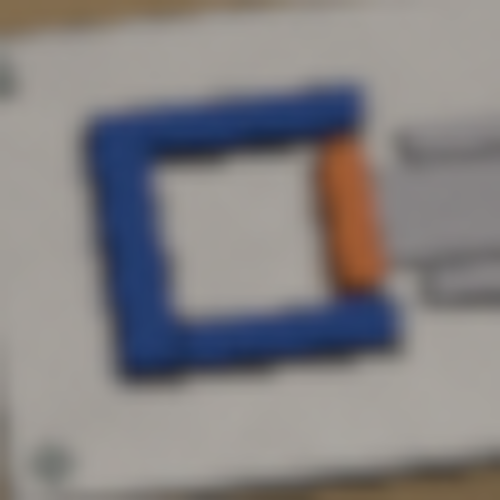

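Run:
```python
from h import *
for nm,n,u,v in(("x+y+","top",419.8,190.5),("x-y+","top",421.8,207.2),("x-y+","side",361.1,345),("x+y+","side",382.8,341.9)):
    p=onz(n,u,v,.028)[:2]
    a=np.radians(7.2);X=np.array([np.cos(a),np.sin(a)]);Y=np.array([-np.sin(a),np.cos(a)])
    s=1 if nm[1]=="+" else -1
    print(nm,n,p.round(4),"nest est",(p-X*s*.016-Y*.0135).round(4))
print("m4 near bottom expected",proj('side',[.526-.0016*0,.2405-.013,.0864]).round(1),"meas 338.8,135.2")
# depth-based look at vial in side6
p,d=env.get_image("side"); np.save("pics/d6.npy",d)
K=M["side"]["camera_matrix"];R=np.array(M["side"]["R"]);t=np.array(M["side"]["t"])
for v in range(322,362,3):
    o=[]
    for u in (372,374,376,378,380):
        z=d[v,u];X=R.T@(np.linalg.inv(K)@np.array([u,v,1])*z-t);o.append("%.3f,%.3f,%.3f"%tuple(X))
    print(v,o)
```

```text
x+y+ top [ 0.5642 -0.1366] nest est [ 0.55  -0.152]
x-y+ top [ 0.5333 -0.1395] nest est [ 0.5508 -0.1508]
x-y+ side [ 0.5368 -0.1426] nest est [ 0.5544 -0.1539]
x+y+ side [ 0.5676 -0.1388] nest est [ 0.5534 -0.1542]
m4 near bottom expected [338.4 137.8] meas 338.8,135.2
322 ['0.536,-0.174,0.152', '0.539,-0.175,0.153', '0.541,-0.174,0.151', '0.544,-0.174,0.151', '0.551,-0.159,0.122']
325 ['0.537,-0.175,0.146', '0.540,-0.175,0.145', '0.542,-0.173,0.142', '0.544,-0.174,0.144', '0.551,-0.162,0.121']
328 ['0.538,-0.174,0.136', '0.540,-0.175,0.139', '0.543,-0.174,0.136', '0.549,-0.163,0.115', '0.551,-0.163,0.115']
331 ['0.540,-0.169,0.120', '0.545,-0.160,0.103', '0.547,-0.162,0.105', '0.550,-0.161,0.104', '0.553,-0.162,0.105']
334 ['0.544,-0.161,0.095', '0.546,-0.162,0.099', '0.547,-0.164,0.102', '0.550,-0.164,0.102', '0.553,-0.164,0.101']
337 ['0.542,-0.169,0.104', '0.546,-0.163,0.091', '0.548,-0.165,0.095', '0.551,-0.165,0.094', '0.553,-0.165,0.094']
340 ['0.545,-0.163,0.083', '0.547,-0.164,0.085', '0.549,-0.165,0.087', '0.551,-0.166,0.088', '0.554,-0.166,0.088']
343 ['0.546,-0.162,0.073', '0.547,-0.165,0.078', '0.550,-0.166,0.080', '0.552,-0.166,0.079', '0.555,-0.165,0.077']
346 ['0.546,-0.164,0.067', '0.548,-0.165,0.070', '0.551,-0.165,0.069', '0.553,-0.165,0.069', '0.556,-0.166,0.071']
349 ['0.547,-0.164,0.058', '0.549,-0.164,0.059', '0.552,-0.165,0.061', '0.554,-0.166,0.062', '0.557,-0.165,0.060']
352 ['0.548,-0.164,0.050', '0.550,-0.165,0.053', '0.553,-0.165,0.052', '0.555,-0.165,0.051', '0.558,-0.164,0.050']
355 ['0.553,-0.150,0.012', '0.551,-0.165,0.042', '0.553,-0.166,0.045', '0.561,-0.150,0.011', '0.564,-0.150,0.010']
358 ['0.552,-0.155,0.011', '0.555,-0.155,0.012', '0.558,-0.155,0.011', '0.561,-0.155,0.012', '0.564,-0.155,0.012']
361 ['0.552,-0.160,0.012', '0.555,-0.159,0.010', '0.557,-0.160,0.012', '0.560,-0.160,0.011', '0.563,-0.160,0.012']
```

Run:
```python
from h import *
a=np.radians(7.2);X=np.array([np.cos(a),np.sin(a)]);Y=np.array([-np.sin(a),np.cos(a)])
L=lambda n,u,v,z:(lambda p:(p@X,p@Y))(onz(n,u,v,z)[:2])
f=lambda u,v:(345+u/9,325+v/9); g=lambda u,v:(405+u/10,175+v/10)
n0=np.array([.5523,-.1524]);print("prior nest in stand axes",n0@X,n0@Y)
# side: y+ wall inner bottom edge z=.012 ; x- wall inner top edge z=.028 ; x+ wall inner bottom z .012
for u,v in((200,205),(250,200),(300,185)): print("side ynest",L("side",*f(u,v),.012)[1]-.0135)
for u,v in((155,240),(170,300),(180,350)): print("side xnest(left)",L("side",*f(u,v),.028)[0]+.016)
for u,v in((345,235),(360,300)): print("side xnest(right)",L("side",*f(u,v),.012)[0]-.016)
for u,v in((155,200),(162,250),(167,300)): print("top ynest",L("top",*g(u,v),.028)[1]-.0135)
for u,v in((200,322),(260,315),(300,308)): print("top xnest(low)",L("top",*g(u,v),.028)[0]+.016)
for u,v in((200,160),(250,152),(300,144)): print("top xnest(up)",L("top",*g(u,v),.012)[0]-.016)
# vial now, side depth
d=np.load("pics/d6.npy");K=M["side"]["camera_matrix"];R=np.array(M["side"]["R"]);t=np.array(M["side"]["t"])
for v in(344,347,350,352):
    P=[]
    for u in range(364,390):
        Q=R.T@(np.linalg.inv(K)@np.array([u,v,1])*d[v,u]-t)
        P.append((u,round(Q@np.r_[X,0],4),round(Q@np.r_[Y,0],4),round(Q[2],3)))
    print(v,[p for p in P if p[2]<-.215 and p[2]>-.245 and p[3]>.04])
tc=np.array([.5531,-.1555]);print("tcp",tc@X,tc@Y)
```

```text
prior nest in stand axes 0.5288441647407862 -0.22041982537789168
side ynest -0.22031702441408013
side ynest -0.2207266911449284
side ynest -0.219452849920505
side xnest(left) 0.5300537106312146
side xnest(left) 0.5301610757833567
side xnest(left) 0.5298760540557171
side xnest(right) 0.5307892343010006
side xnest(right) 0.5304276605698752
top ynest -0.21972714116175987
top ynest -0.2195990088633724
top ynest -0.21911591773524933
top xnest(low) 0.5268974220372433
top xnest(low) 0.5268798041497303
top xnest(low) 0.5272926251675154
top xnest(up) 0.5282621406913112
top xnest(up) 0.5286497641860676
top xnest(up) 0.5290373400503504
344 [(364, np.float64(0.5095), np.float64(-0.2311), np.float64(0.078)), (365, np.float64(0.51), np.float64(-0.2332), np.float64(0.081)), (366, np.float64(0.5104), np.float64(-0.2353), np.float64(0.086)), (367, np.float64(0.512), np.float64(-0.2347), np.float64(0.084)), (368, np.float64(0.5134), np.float64(-0.2347), np.float64(0.083)), (369, np.float64(0.515), np.float64(-0.2341), np.float64(0.082)), (370, np.float64(0.516), np.float64(-0.2348), np.float64(0.083))
[... 4029 characters left out ...]
.float64(0.5239), np.float64(-0.2318), np.float64(0.051)), (374, np.float64(0.5248), np.float64(-0.2329), np.float64(0.053)), (375, np.float64(0.526), np.float64(-0.2335), np.float64(0.054)), (376, np.float64(0.5275), np.float64(-0.2332), np.float64(0.052)), (377, np.float64(0.5288), np.float64(-0.2334), np.float64(0.052)), (378, np.float64(0.5305), np.float64(-0.2329), np.float64(0.051)), (379, np.float64(0.5317), np.float64(-0.2332), np.float64(0.051)), (380, np.float64(0.5332), np.float64(-0.2331), np.float64(0.05)), (381, np.float64(0.5352), np.float64(-0.232), np.float64(0.047)), (382, np.float64(0.5371), np.float64(-0.2311), np.float64(0.045))]
tcp 0.5292493234777884 -0.223595647538818
```

```bash
cat >> h.py <<'E'
def fitvial(d,v0,v1,u0,u1,zlo,zhi,c0,r=.013):
    from scipy.optimize import least_squares
    K=np.array(M["side"]["camera_matrix"]);R=np.array(M["side"]["R"]);t=np.array(M["side"]["t"])
    v,u=np.mgrid[v0:v1,u0:u1];u=u.ravel();v=v.ravel();z=d[v,u]
    P=((np.linalg.inv(K)@np.vstack([u,v,np.ones_like(u)])*z).T-t)@R
    k=(P[:,2]>zlo)&(P[:,2]<zhi)&(np.hypot(*(P[:,:2]-c0).T)<.02);P=P[k]
    s=least_squares(lambda c:np.hypot(*(P[:,:2]-c).T)-r,c0,loss="soft_l1",f_scale=.0007)
    print("n",len(P),"centre",s.x.round(4),"rms",np.sqrt(np.mean(s.fun**2)).round(4),"zmin",P[:,2].min().round(4)); return s.x
E
python3 - <<'E'
from h import *
a=np.radians(7.2);X=np.array([np.cos(a),np.sin(a)]);Y=np.array([-np.sin(a),np.cos(a)])
d=np.load("pics/d6.npy")
for zl in((.042,.06),(.042,.07)):
    c=fitvial(d,340,357,368,384,*zl,np.array([.553,-.154]));print(c@X,c@Y)
d=np.load("pics/side0d.npy")
# check: front (white) vial in rack
fitvial(d,170,230,318,350,.035,.075,np.array([.51,.119]))
E
```

```text
n 85 centre [ 0.553  -0.1521] rms 0.0004 zmin 0.0423
0.5296025426534916 -0.2202199167761058
n 123 centre [ 0.5529 -0.1522] rms 0.0007 zmin 0.0423
0.5294529593950901 -0.22027795895864813
n 256 centre [0.511  0.1208] rms 0.0008 zmin 0.0351
```

```bash
python3 -m pendant '[[[0.01,-0.01,-0.15],0,0.15],[[0,0,-0.15],0,0.15],[[0,0,-0.1],0,0.15],[[0,0,-0.1],0,0.15],[[0,0,0],0,0.15],[[0,0,0],0,0.15]]'
python3 -c "
from h import *
st(.5526,-.1544,.0385,7.2)
p,d=env.get_image('side')
fitvial(d,340,362,366,386,.035,.06,np.array([.553,-.154]))
cv2.imwrite('pics/m7.png',cv2.resize(p[270:420,320:440,::-1],None,fx=4,fy=4,interpolation=2))
"
```

```text
time_s: 8.4
position: [0.5529, -0.1558, 0.0505]
tool_rot: [[0.125, -0.0, 0.992], [-0.992, 0.0, 0.125], [-0.0, -1.0, -0.0]]
ft_force: [0.7, -0.4, -0.5]
grip_width: 0.0253
t 8.4 p [ 0.5529 -0.1558  0.0505] yaw 7.2 F [ 0.7 -0.4 -0.5] M [-0.03  0.    0.03] w 0.0253 tilt [-0.  0. -1.]
need rows-units [-0.011  0.047 -0.4  ] -0.0
n 116 centre [ 0.5527 -0.1525] rms 0.0013 zmin 0.0354
```

View pics/m7.png

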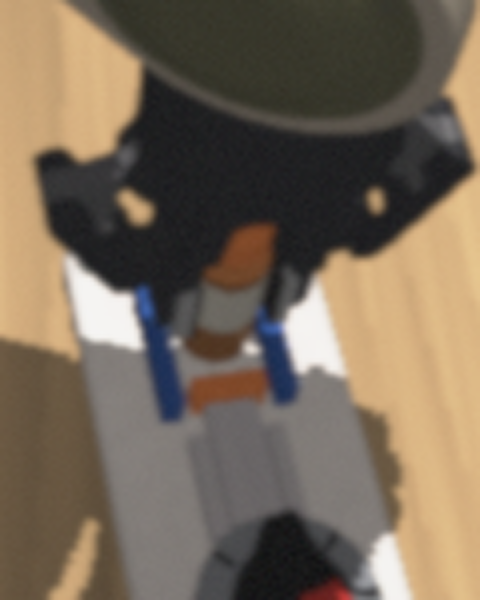

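Run:
```python
from h import *
a=np.radians(7.2);X=np.array([np.cos(a),np.sin(a)]);Y=np.array([-np.sin(a),np.cos(a)])
p=onz("side",320+215/4,270+358/4,.0241)[:2];print("vial bottom front",p,p@Y)
for z in(.024,.026,.028):
    p=onz("side",320+225/4,270+376/4,z)[:2];print("jaw top far edge",z,p@Y)
p,d=env.get_image("side")
K=np.array(M["side"]["camera_matrix"]);R=np.array(M["side"]["R"]);t=np.array(M["side"]["t"])
for v in range(355,375):
    print(v,["Y%.4f z%.3f"%((lambda q:(q[:2]@Y,q[2]))(R.T@(np.linalg.inv(K)@np.array([u,v,1])*d[v,u]-t))) for u in(372,375,378)])
```

```text
vial bottom front [ 0.55268917 -0.16292417] -0.23090978130147724
jaw top far edge 0.024 -0.23782958575758745
jaw top far edge 0.026 -0.23866707206264481
jaw top far edge 0.028 -0.23950455836770213
355 ['Y-0.2321 z0.042', 'Y-0.2334 z0.044', 'Y-0.2336 z0.043']
356 ['Y-0.2317 z0.038', 'Y-0.2340 z0.042', 'Y-0.2333 z0.039']
357 ['Y-0.2328 z0.037', 'Y-0.2325 z0.035', 'Y-0.2331 z0.035']
358 ['Y-0.2321 z0.033', 'Y-0.2337 z0.035', 'Y-0.2344 z0.035']
359 ['Y-0.2328 z0.031', 'Y-0.2326 z0.029', 'Y-0.2329 z0.028']
360 ['Y-0.2322 z0.026', 'Y-0.2334 z0.028', 'Y-0.2276 z0.012']
361 ['Y-0.2270 z0.011', 'Y-0.2284 z0.013', 'Y-0.2296 z0.014']
362 ['Y-0.2286 z0.011', 'Y-0.2298 z0.012', 'Y-0.2304 z0.012']
363 ['Y-0.2295 z0.010', 'Y-0.2374 z0.027', 'Y-0.2388 z0.029']
364 ['Y-0.2383 z0.027', 'Y-0.2387 z0.027', 'Y-0.2400 z0.028']
365 ['Y-0.2393 z0.026', 'Y-0.2404 z0.027', 'Y-0.2415 z0.029']
366 ['Y-0.2411 z0.027', 'Y-0.2415 z0.027', 'Y-0.2422 z0.027']
367 ['Y-0.2424 z0.027', 'Y-0.2427 z0.026', 'Y-0.2434 z0.026']
368 ['Y-0.2433 z0.026', 'Y-0.2439 z0.026', 'Y-0.2447 z0.026']
369 ['Y-0.2453 z0.027', 'Y-0.2450 z0.025', 'Y-0.2442 z0.021']
370 ['Y-0.2443 z0.021', 'Y-0.2449 z0.021', 'Y-0.2453 z0.021']
371 ['Y-0.2456 z0.021', 'Y-0.2463 z0.021', 'Y-0.2471 z0.022']
372 ['Y-0.2471 z0.021', 'Y-0.2469 z0.019', 'Y-0.2480 z0.020']
373 ['Y-0.2475 z0.019', 'Y-0.2480 z0.019', 'Y-0.2497 z0.021']
374 ['Y-0.2496 z0.021', 'Y-0.2500 z0.020', 'Y-0.2505 z0.020']
```

Depth in the side view: the vial's front is at Y=-0.2333 and the jaw face at -0.2380, so the vial nearly touches the far wall. I shift it 2 mm towards the jaw, then lower.

```bash
python3 -m pendant '[[[0.01,-0.065,0],0,0.15],[[0,0,0],0,0.15],[[0,0,-0.1],0,0.15],[[0,0,-0.1],0,0.15],[[0,0,-0.07],0,0.15],[[0,0,-0.04],0,0.15],[[0,0,0],0,0.15],[[0,0,0],0,0.15]]'
python3 -c "
from h import *
st(.5526,-.1544,.0385,7.2)
p,d=env.get_image('side')
fitvial(d,340,362,366,386,.03,.06,np.array([.553,-.154]))
"
```

```text
time_s: 9.17
position: [0.5533, -0.1577, 0.0413]
tool_rot: [[0.125, -0.0, 0.992], [-0.992, 0.0, 0.125], [-0.0, -1.0, -0.0]]
ft_force: [0.1, -0.1, -1.1]
grip_width: 0.0253
t 9.1667 p [ 0.5533 -0.1577  0.0413] yaw 7.21 F [ 0.1 -0.1 -1.1] M [0.   0.04 0.02] w 0.0253 tilt [-0.  0. -1.]
need rows-units [-0.023  0.111 -0.094] -0.001
n 143 centre [ 0.553  -0.1546] rms 0.0014 zmin 0.0305
```

Now small downward steps until contact.

```bash
python3 -m pendant '[[[0,0,-0.05],0,0.15],[[0,0,-0.03],0,0.15],[[0,0,0],0,0.15],[[0,0,0],0,0.15]]'; python3 -m pendant '[[[0,0,-0.02],0,0.15],[[0,0,0],0,0.15],[[0,0,0],0,0.15]]';python3 -m pendant '[[[0,0,-0.02],0,0.15],[[0,0,0],0,0.15],[[0,0,0],0,0.15]]'
```

```text
time_s: 9.55
position: [0.5533, -0.1578, 0.039]
tool_rot: [[0.125, -0.0, 0.992], [-0.992, 0.0, 0.125], [-0.0, -1.0, -0.0]]
ft_force: [1.3, -0.1, -0.4]
grip_width: 0.0254
time_s: 9.8
position: [0.5533, -0.1578, 0.0384]
tool_rot: [[0.125, 0.0, 0.992], [-0.992, -0.0, 0.125], [0.0, -1.0, 0.0]]
ft_force: [-0.8, -0.1, -1.1]
grip_width: 0.0253
time_s: 10.05
position: [0.5534, -0.1578, 0.0384]
tool_rot: [[0.125, 0.001, 0.992], [-0.992, -0.0, 0.125], [0.0, -1.0, 0.0]]
ft_force: [-1.4, 0.8, 4.9]
grip_width: 0.0253
```

Contact at exactly the predicted height (TCP 0.0384, 4.9 N). I release.

```bash
python3 -m pendant '[[[0,0,0],0,0.32],[[0,0,0],0,0.36],[[0,0,0],0,0.4],[[0,0,0],0,0.5],[[0,0,0],0,0.7],[[0,0,0],0,0.9],[[0,0,0],0,1],[[0,0,0],0,1],[[0,0,0],0,1],[[0,0,0],0,1],[[0,0,0],0,1]]'
python3 -c "
from h import *
st()
p,d=env.get_image('side')
fitvial(d,320,362,360,390,.03,.08,np.array([.553,-.154]))
cv2.imwrite('pics/m8.png',cv2.resize(p[270:420,300:460,::-1],None,fx=4,fy=4,interpolation=2))
"
```

```text
time_s: 10.97
position: [0.5533, -0.1578, 0.0378]
tool_rot: [[0.125, -0.0, 0.992], [-0.992, -0.0, 0.125], [0.0, -1.0, -0.0]]
ft_force: [0.8, 0.5, -0.2]
grip_width: 0.0855
t 10.9667 p [ 0.5533 -0.1578  0.0378] yaw 7.2 F [ 0.8  0.5 -0.2] M [-0.05  0.03  0.03] w 0.0855 tilt [-0. -0. -1.]
n 380 centre [ 0.5531 -0.1543] rms 0.001 zmin 0.03
```

View pics/m8.png

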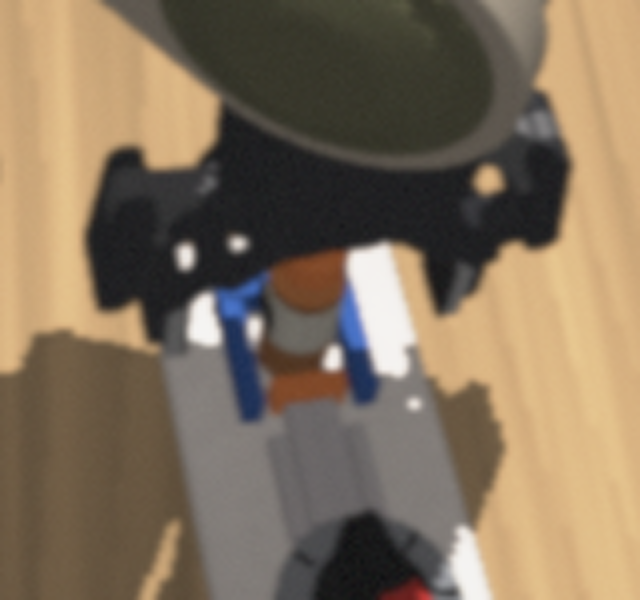

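Side view: the vial stands upright in the nest at (305,310), between blue walls with the jaw in front, and the fingers are fully open. I rise straight up and look again.

```bash
python3 -m pendant '[[[0,0,0.2],0,1],[[0,0,0.4],0,1],[[0,0,0.6],0,1],[[0,0,0.8],0,1],[[0,0,0.8],0,1],[[0,0,0.8],0,1],[[0,0,0.6],0,1],[[0,0,0],0,1],[[0,0,0],0,1]]'
python3 -c "
from h import *
st(.5652,-.2514,.0445,22)
p,d=env.get_image('side')
fitvial(d,310,365,360,390,.03,.07,np.array([.553,-.154]))
fitvial(np.load('pics/side0d.npy'),130,170,320,355,.03,.07,np.array([.525,.241]))
cv2.imwrite('pics/m9.png',cv2.resize(p[240:470,280:460,::-1],None,fx=2.6,fy=2.6,interpolation=2));cv2.imwrite('pics/side9.png',p[:,:,::-1])
"
```

```text
time_s: 11.77
position: [0.5534, -0.1578, 0.1646]
tool_rot: [[0.125, 0.002, 0.992], [-0.992, -0.001, 0.125], [0.001, -1.0, 0.002]]
ft_force: [-0.6, -0.5, -0.2]
grip_width: 0.0853
t 11.7667 p [ 0.5534 -0.1578  0.1646] yaw 7.2 F [-0.6 -0.5 -0.2] M [-0.03  0.05 -0.01] w 0.0853 tilt [ 0.002 -0.001 -1.   ]
need rows-units [ 0.392 -3.119 -4.004] 2.96
n 275 centre [ 0.5531 -0.1547] rms 0.0007 zmin 0.0301
n 85 centre [0.5267 0.2435] rms 0.0016 zmin 0.03
```

View pics/m9.png

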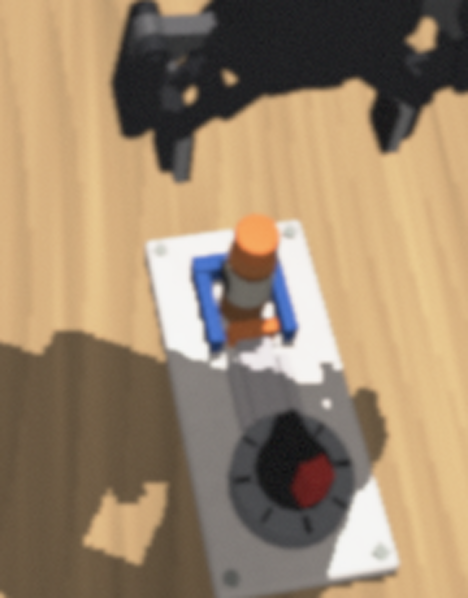

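Side view: the vial stands free and upright in the nest (250,290), with the screw bar at (292,460) and its red end toward the lower right. I move above the thumbscrew.

```bash
python3 -m pendant '[[[0.08,-0.4,0],0.5,1],[[0.08,-0.6,0],0.5,1],[[0.08,-0.6,0],0.5,1],[[0.08,-0.6,0],0.5,1],[[0.07,-0.6,-0.3],0.5,1],[[0,-0.32,-0.5],0.46,1],[[0,0,-0.7],0,1],[[0,0,0],0,1],[[0,0,0],0,1],[[0,0,0],0,1]]'
python3 -c "
from h import *
st(.5652,-.2514,.0445,22)
for n in('side','top'): cv2.imwrite(f'pics/{n}10.png',env.get_image(n)[0][:,:,::-1])
cv2.imwrite('pics/m10.png',cv2.resize(cv2.imread('pics/side10.png')[270:470,300:500],None,fx=3,fy=3,interpolation=2))"
```

```text
time_s: 12.65
position: [0.5652, -0.2511, 0.1192]
tool_rot: [[0.375, -0.0, 0.927], [-0.927, 0.0, 0.375], [-0.0, -1.0, -0.0]]
ft_force: [0.6, -0.3, 0.7]
grip_width: 0.0848
t 12.65 p [ 0.5652 -0.2511  0.1192] yaw 22.01 F [ 0.6 -0.3  0.7] M [-0.   -0.01  0.04] w 0.0848 tilt [-0.  0. -1.]
need rows-units [ 1.00e-03 -9.00e-03 -2.49e+00] -0.002
```

View pics/m10.png

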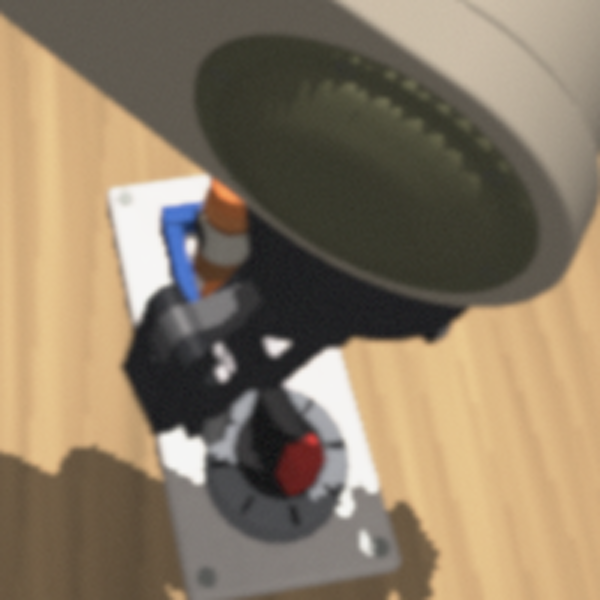

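```bash
python3 -m pendant '[[[0,0,-0.4],0,1],[[0,0,-0.5],0,1],[[0,0,-0.5],0,1],[[0,0,-0.4],0,1],[[0,0,-0.3],0,1],[[0,0,-0.2],0,1],[[0,0,-0.13],0,1],[[0,0,0],0,1],[[0,0,0],0,0.7],[[0,0,0],0,0.5]]'
python3 -c "
from h import *
st(.5652,-.2514,.046,22)
p=env.get_image('side')[0];cv2.imwrite('pics/m11.png',cv2.resize(p[270:470,300:500,::-1],None,fx=3,fy=3,interpolation=2))"
```

```text
time_s: 13.58
position: [0.5653, -0.2516, 0.0466]
tool_rot: [[0.375, 0.001, 0.927], [-0.927, -0.001, 0.375], [0.001, -1.0, 0.001]]
ft_force: [-1.1, 0.1, -0.3]
grip_width: 0.0635
t 13.5833 p [ 0.5653 -0.2516  0.0466] yaw 22.0 F [-1.1  0.1 -0.3] M [ 0.02  0.   -0.  ] w 0.0635 tilt [ 0.001 -0.001 -1.   ]
need rows-units [-0.004  0.006 -0.022] 0.0
```

View pics/m11.png

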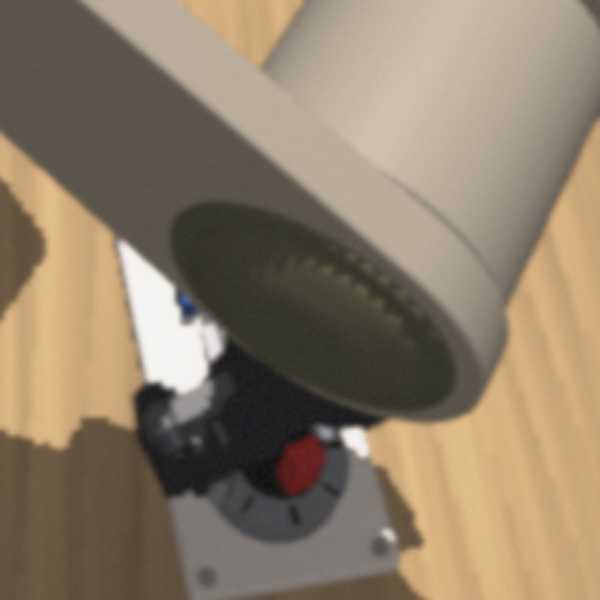

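Side view: the red end at (300,465) shows between the fingers. I close on the bar.

```bash
python3 -m pendant '[[[0,0,0],0,0.3],[[0,0,0],0,0.24],[[0,0,0],0,0.2],[[0,0,0],0,0.16],[[0,0,0],0,0.1],[[0,0,0],0,0.05],[[0,0,0],0,0],[[0,0,0],0,0],[[0,0,0],0,0]]' 30; python3 -c "
from h import *
st()"
```

```text
time_s: 14.38
position: [0.5658, -0.2512, 0.0463]
tool_rot: [[0.375, 0.002, 0.927], [-0.927, -0.0, 0.375], [0.001, -1.0, 0.002]]
ft_force: [4.9, 1.9, 0.8]
grip_width: 0.0124
t 14.3833 p [ 0.5658 -0.2512  0.0463] yaw 22.0 F [4.9 1.9 0.8] M [ 0.35 -0.74  0.07] w 0.0124 tilt [ 0.002 -0.    -1.   ]
```

```bash
python3 -m pendant '[[[0.03,0.012,0],0,0],[[0,0,0],0,0],[[0,0,0],0,0]]' 50; python3 -c "
from h import *
st()"
```

```text
time_s: 14.63
position: [0.5659, -0.2512, 0.0463]
tool_rot: [[0.375, 0.0, 0.927], [-0.927, -0.0, 0.375], [0.0, -1.0, -0.0]]
ft_force: [-0.2, 0.6, 4.5]
grip_width: 0.012
t 14.6333 p [ 0.5659 -0.2512  0.0463] yaw 22.01 F [-0.2  0.6  4.5] M [ 0.    0.02 -0.  ] w 0.012 tilt [ 0. -0. -1.]
```

Centred: the side force is near zero. I turn clockwise and watch the forces.

```bash
python3 -m pendant '[[[0,0,0],-0.4,0],[[0,0,0],-0.8,0],[[0,0,0],-0.8,0],[[0,0,0],-0.8,0],[[0,0,0],-0.8,0],[[0,0,0],-0.4,0],[[0,0,0],0,0],[[0,0,0],0,0]]'; python3 -c "
from h import *
st()"
python3 -m pendant '[[[0,0,0],-0.4,0],[[0,0,0],-0.8,0],[[0,0,0],-0.8,0],[[0,0,0],-0.8,0],[[0,0,0],-0.8,0],[[0,0,0],-0.4,0],[[0,0,0],0,0],[[0,0,0],0,0]]'; python3 -c "
from h import *
st()"
```

```text
time_s: 15.3
position: [0.5657, -0.2512, 0.0463]
tool_rot: [[0.035, -0.0, 0.999], [-0.999, -0.0, 0.035], [0.0, -1.0, -0.0]]
ft_force: [-0.8, -0.0, 5.4]
grip_width: 0.0121
t 15.3 p [ 0.5657 -0.2512  0.0463] yaw 1.98 F [-0.8 -0.   5.4] M [-0.    0.18 -0.08] w 0.0121 tilt [-0. -0. -1.]
time_s: 15.97
position: [0.5656, -0.2512, 0.0463]
tool_rot: [[-0.309, -0.001, 0.951], [-0.951, -0.0, -0.309], [0.0, -1.0, -0.0]]
ft_force: [-1.4, 0.6, 5.5]
grip_width: 0.0119
t 15.9667 p [ 0.5656 -0.2512  0.0463] yaw -18.02 F [-1.4  0.6  5.5] M [ 0.06  0.3  -0.08] w 0.0119 tilt [-0.001 -0.    -1.   ]
```

```bash
python3 -m pendant '[[[0,0,0],-0.4,0],[[0,0,0],-0.8,0],[[0,0,0],-0.8,0],[[0,0,0],-0.8,0],[[0,0,0],-0.8,0],[[0,0,0],-0.8,0],[[0,0,0],-0.6,0],[[0,0,0],0,0],[[0,0,0],0,0]]'; python3 -c "
from h import *
st()"
python3 -m pendant '[[[0,0,0],-0.4,0],[[0,0,0],-0.8,0],[[0,0,0],-0.8,0],[[0,0,0],-0.8,0],[[0,0,0],-0.8,0],[[0,0,0],-0.8,0],[[0,0,0],-0.6,0],[[0,0,0],0,0],[[0,0,0],0,0]]'; python3 -c "
from h import *
st()
p=env.get_image('side')[0];cv2.imwrite('pics/m12.png',cv2.resize(p[270:470,300:500,::-1],None,fx=3,fy=3,interpolation=2))"
```

```text
time_s: 16.72
position: [0.5654, -0.2511, 0.0463]
tool_rot: [[-0.682, -0.001, 0.731], [-0.731, 0.0, -0.682], [0.001, -1.0, -0.001]]
ft_force: [-3.1, -0.4, 6.0]
grip_width: 0.0119
t 16.7167 p [ 0.5654 -0.2511  0.0463] yaw -43.03 F [-3.1 -0.4  6. ] M [ 0.14  0.47 -0.06] w 0.0119 tilt [-0.001  0.    -1.   ]
time_s: 17.47
position: [0.5653, -0.2509, 0.0463]
tool_rot: [[-0.927, -0.001, 0.374], [-0.374, 0.0, -0.927], [0.001, -1.0, -0.001]]
ft_force: [-2.6, 0.4, 7.3]
grip_width: 0.0124
t 17.4667 p [ 0.5653 -0.2509  0.0463] yaw -68.02 F [-2.6  0.4  7.3] M [ 0.3   0.52 -0.05] w 0.0124 tilt [-0.001  0.    -1.   ]
```

View pics/m12.png

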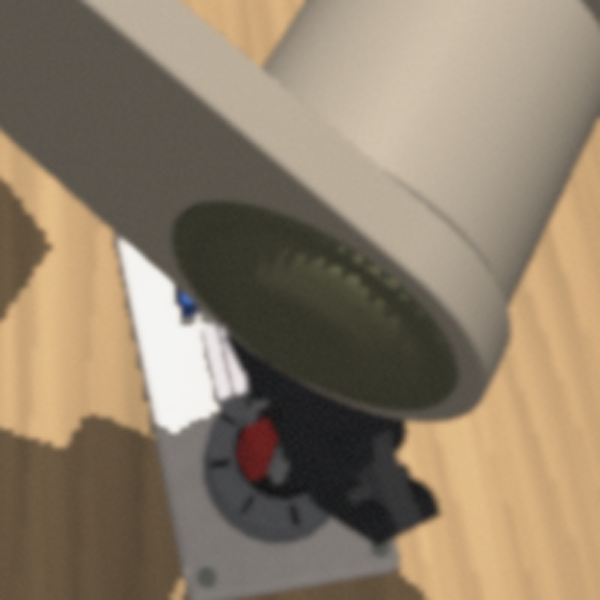

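The red end now points nearly to -x (258,450), and the screw is following. I approach the seat in small steps.

```bash
cat > s.py <<'E'
from h import *
st()
E
python3 -m pendant '[[[0,0,0],-0.4,0],[[0,0,0],-0.6,0],[[0,0,0],-0.6,0],[[0,0,0],-0.4,0],[[0,0,0],0,0],[[0,0,0],0,0]]' >/dev/null; python3 s.py
for i in 1; do :; done
python3 -m pendant '[[[0,0,0],-0.4,0],[[0,0,0],0,0],[[0,0,0],0,0]]'>/dev/null; python3 s.py
python3 -m pendant '[[[0,0,0],-0.4,0],[[0,0,0],0,0],[[0,0,0],0,0]]'>/dev/null; python3 s.py
```

```text
t 18.0167 p [ 0.5653 -0.2508  0.0463] yaw -78.02 F [-3.   2.1  6.1] M [ 0.3   0.5  -0.08] w 0.0121 tilt [-0.001  0.001 -1.   ]
t 18.2667 p [ 0.5653 -0.2508  0.0463] yaw -80.02 F [-2.8  2.1  7. ] M [ 0.36  0.41 -0.1 ] w 0.0119 tilt [-0.001  0.001 -1.   ]
t 18.5167 p [ 0.5653 -0.2508  0.0463] yaw -82.01 F [-2.1  1.7  7.5] M [ 0.36  0.51 -0.08] w 0.0126 tilt [-0.001  0.001 -1.   ]
```

```bash
python3 -m pendant '[[[0,0,0],-0.2,0],[[0,0,0],0,0],[[0,0,0],0,0]]'>/dev/null; python3 s.py
python3 -m pendant '[[[0,0,0],-0.2,0],[[0,0,0],0,0],[[0,0,0],0,0]]'>/dev/null; python3 s.py
python3 -m pendant '[[[0,0,0],-0.2,0],[[0,0,0],0,0],[[0,0,0],0,0]]'>/dev/null; python3 s.py
```

```text
t 18.7667 p [ 0.5653 -0.2508  0.0463] yaw -82.99 F [-3.2  2.   7.1] M [0.33 0.47 0.11] w 0.0119 tilt [-0.001  0.001 -1.   ]
t 19.0167 p [ 0.5653 -0.2508  0.0463] yaw -83.9 F [-1.8  0.9  7. ] M [0.33 0.43 0.85] w 0.0121 tilt [-0.001  0.    -1.   ]
t 19.2667 p [ 0.5653 -0.2508  0.0463] yaw -84.84 F [-2.8  1.7  7.1] M [0.32 0.5  1.21] w 0.0118 tilt [-0.002 -0.    -1.   ]
```

The moment rises from -0.08 to +1.2 N m starting at yaw -82.8°. That is the seat, and it matches the stand's axis of 7.2° - 90°. Now I back off to yaw +7.2° (92.0° from here, 18.4 units).

```bash
python3 -m pendant '[[[0,0,0],0.4,0],[[0,0,0],0.8,0],[[0,0,0],0.8,0],[[0,0,0],0.8,0],[[0,0,0],0.8,0],[[0,0,0],0.8,0],[[0,0,0],0.8,0],[[0,0,0],0.8,0],[[0,0,0],0.8,0],[[0,0,0],0.8,0],[[0,0,0],0.4,0],[[0,0,0],0,0]]' >/dev/null; python3 s.py
python3 -m pendant '[[[0,0,0],0.4,0],[[0,0,0],0.8,0],[[0,0,0],0.8,0],[[0,0,0],0.8,0],[[0,0,0],0.8,0],[[0,0,0],0.8,0],[[0,0,0],0.8,0],[[0,0,0],0.8,0],[[0,0,0],0.8,0],[[0,0,0],0.8,0],[[0,0,0],0.4,0],[[0,0,0],0,0]]' >/dev/null; python3 s.py
```

```text
t 20.2667 p [ 0.5654 -0.2511  0.0463] yaw -44.89 F [-2.7  0.5  6.8] M [0.19 0.41 0.02] w 0.0118 tilt [-0.001  0.    -1.   ]
t 21.2667 p [ 0.5657 -0.2512  0.0463] yaw -4.89 F [-0.9  0.3  4.5] M [0.06 0.23 0.06] w 0.0122 tilt [-0. -0. -1.]
```

Need +12.1°, which is 2.42 units.

```bash
python3 -m pendant '[[[0,0,0],0.4,0],[[0,0,0],0.8,0],[[0,0,0],0.8,0],[[0,0,0],0.42,0],[[0,0,0],0,0],[[0,0,0],0,0],[[0,0,0],0,0]]' >/dev/null; python3 s.py
python3 -c "
from h import *
for n in('side','top'): cv2.imwrite(f'pics/{n}13.png',env.get_image(n)[0][:,:,::-1])
cv2.imwrite('pics/m13.png',np.hstack([cv2.resize(cv2.imread('pics/side13.png')[310:470,330:470],None,fx=3,fy=3,interpolation=2),cv2.resize(cv2.imread('pics/top13.png'),None,fx=.6,fy=.75)[:,:360].repeat(1,0)[:480][:360] if 0 else np.zeros((480,10,3),np.uint8)]))"
```

```text
t 21.85 p [ 0.5658 -0.2512  0.0463] yaw 7.1 F [0.5 0.3 5. ] M [0.02 0.17 0.06] w 0.0121 tilt [-0. -0. -1.]
```

View pics/m13.png

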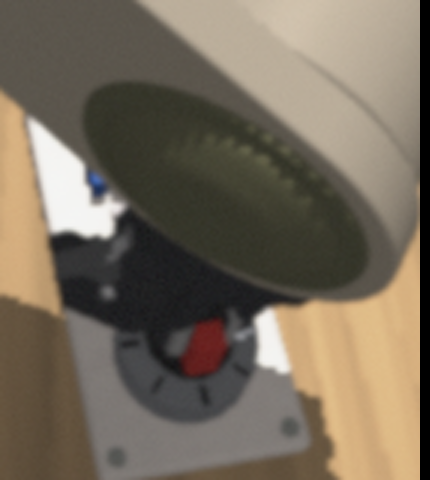

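View pics/side13.png

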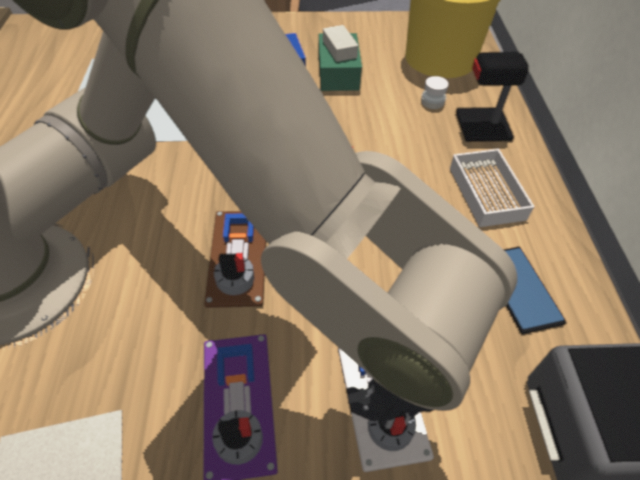

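View pics/top13.png

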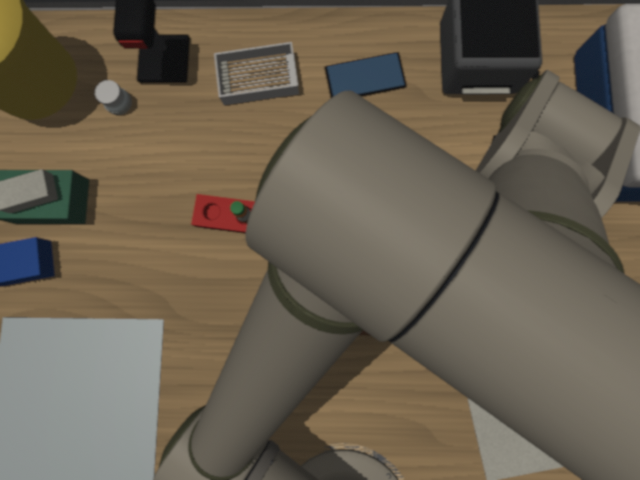

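Crop of the side view: the red end at (207,345) points toward the housing's -y tick (205,395), held between the fingers. The top view shows the orange well empty and the green vial in place. The arm hides the vial from both cameras. Forces are small, so I hand in.

```bash
python3 -c "
from h import *
st(); env.close_job()"
```

```text
t 21.95 p [ 0.5658 -0.2512  0.0463] yaw 7.1 F [-0.6  0.8  4.8] M [0.04 0.17 0.04] w 0.0119 tilt [-0. -0. -1.]
the job is handed in; nothing more can be done
```

I handed the job in at 21.95 s, with every step done as asked. The vial in the nest and the white vial could not be seen at the end.

**Vial:** I gripped the orange-capped vial at 25 N, lifted it over its neighbours and lowered it until it touched the nest floor, at the expected height with about 5 N. After I let go, the side camera showed it standing upright between the walls, clear of the jaw.

**Thumbscrew:** I gripped the bar at 50 N and turned it clockwise. The turning moment rose to 1.2 N m from tool yaw -82.8°, which matches the seat direction measured from the stand. I then backed it off to +7.1°, 89.9° from the seat, and finished still gripping it. The last picture shows the red end pointing at the tick away from the nest.

**What the last checks showed:**
- **Forces:** at hand-in there was about 5 N on the tool and a moment of about 0.04 N m about the screw axis.
- **Vial after seating:** the arm hid it from both cameras, so I last saw it just before I gripped the screw.
- **Rack:** the orange well is empty and the green vial is in place. The arm hid the white vial, last seen in the rack before the vial was carried across.
- **Camera disagreement:** the two cameras differed by 2–3 mm on the nest's position, and the depth fit put the vial about 3 mm from the tool centre. I placed it by its gap to the jaw, measured in the side view.

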